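Lock up the desk safe

ROBOT

A 6-joint arm with a two-finger parallel gripper is mounted at the origin on a cart in front of the work surface, level with it; the furniture and walls round the work are solid. World frame = base frame: x ahead of the robot, y to its left, z up, the work surface at z = 0. Lengths are in m, angles in rad, forces in N, time in s.
With the tool pointing down it reaches from about 0.3 to 0.875 m from the base axis. Payload 6.4 kg.
Tool frame: the origin (TCP) lies midway between the tips of the shut fingers; the grasp point (between the pads) lies 19 mm behind it; z points along the fingers, y is the line along which they close (so a half turn about z gives the same grasp; the last joint's range is limited). The gripper opens to 85 mm and grips with 20 to 120 N. Pads are 22 mm wide; open, the fingers measure 114 mm over their backs; the gripper's body (76 mm by 85 mm) begins 54 mm behind the grasp point. The pads swing forward as they close: fully open they stand 13 mm farther back than shut.
Start: joints at [0.943, 0.181, 1.607, -0, 1.354, -0.206], TCP at [0.235, 0.525, 0.231] pointing down, gripper open.
Joint ranges: [-2.99, 2.99], [-0.89, 2.07], [0.3, 2.58], [-1.14, 4.28], [0, 2.63], [-3.12, 3.12]. Speed limits (rad/s): [2.57, 2.57, 3.01, 3.14, 3.14, 3.14].

INTERFACE

Orientations are given as a unit quaternion [w, x, y, z].
In Python, from bench import ctrl gives the robot as it stands.
- The arm moves only by the tool send_rows, never from a script. Its argument "motion" is a list of rows, each a list of 7 numbers: the turn, a rotation vector about the tool's x, y, z in degrees, then the shift along the tool's x, y, z in mm, then the closure, from -1 (fully open) to 1 (shut). In form: [[rx, ry, rz, tx, ty, tz, grip], ...]. A call has exactly 10 rows; each row shifts and turns the commanded pose from where the row before left it, along the tool's axes as they then stand; what a row does not reach is not made up. A row lasts 1/10 s, in which the tool goes at most 50 mm and 8.59 degrees, less where a joint would pass 70% of its speed; a pose out of reach is approached as far as the arm can. A call is refused whole if a number of a shift passes 50 or a number of a turn 8.59, either way. A call with a gripper value outside its range is refused whole. The fingers move at their own pace and stop on an object; the grip force is fixed at half the most. Time passes only in rows, so rows that do not move let the fingers close, or fill a call up. It gives the time, the measured TCP pose, the force, the opening and the grip force at its end, in the units of the state.
- ctrl.get_obs(): the state, without advancing time (a new reading comes with each control period).
- ctrl.camera(name): name is "scene" or "side" or "wrist"; returns a dict with "color" (480x640x3 uint8, red, green, blue), "z_map" (480x640 float32, m along the optical axis (not along the pixel's ray), 0 where there is no reading), "mtx" (3x3 intrinsics, pixels), "k1" (the pictures are not rectified: a ray, as slopes to the right and down, at radius r is drawn at 1 + k1 r^2 times it, then the intrinsics apply), "extrinsics" (4x4, takes a point from camera to world coordinates); the wrist camera has in their place "hand_eye" (4x4, takes a point from camera to tool coordinates, whose origin is the TCP and whose axes are the flange's). Camera axes: x right, y down, z forward; pixel columns grow to the right and rows downward; lengths in m; the calibration is good to about 2 mm. A picture is of the moment at which its call begins: read the wrist's pose just before it.
- ctrl.hand_in(): hands the job in; it is judged then, once.
The state is a dict: "time_s": time; "q": joint angles; "dq": joint speeds; "joint_efforts": joint torques, N m; "eef_pos": TCP position; "eef_rot": TCP orientation; "wrist_force": force on the tool from outside, world axes, zero at the start; "torque": the same for the moment, N m; "opening": opening from 0.0 (shut) to 1.0 (fully open); "grasp_force": force on a finger pad.
Only numpy, scipy, OpenCV 4.12 (cv2) and the standard library are available. Lean on these libraries where they do the work, as an engineer would, in place of code of your own. Each camera call takes 0.05 s, during which the arm holds its last target. There are 200 camera calls.

TASK

Lock up the small grey safe on the desk by pushing with the fingertips: push its open lid fully shut, then push a spoke of the handle on the lid round clockwise as far as it goes, so that the red-tipped spoke points at the green mark, and last press the brass lock cylinder in the middle of the handle fully in. Do not lift the lid further open or disturb the loose things on the desk, and take the hand away when the safe is locked.

Things in the scene. Friction and masses are not known exactly. Their poses are not given: they have to be found in the camera images.
- safe: Steel safe fixed to the desk, dark box with grey lid, 150 (its x, front to back) x 210 (its y) x 65 mm high when shut. Origin: centre of its underside. Its -x side is the front, +x the hinge side, +y the left, z up; yaw within 0.2 rad. A book shelf (front edge at x = 0.61) and a counter on the right (from y = -0.43) hang 0.475 m above the desk: keep the wrist clear of both, also on the way in.
- lid (a joint): Lid angle in rad: 0 fully shut, grows as the front edge rises (up to 1.2); starts 0.3 to 0.65. The hinge line runs along the safe's y through the point x = +75 mm, z = 65 mm in the safe's frame; the lid is 10 mm thick, its upper face flush with the hinge line (z = 65 mm when shut). A friction hinge: the lid stays where it is left; about 2 to 10 N down near the front edge closes it.
- lid_corner (a point): Point on the lid's upper face near its front left corner, clear of the handle: in the lid 128 mm from the hinge line and 75 mm to the left (+y) of its middle. A good place to push the lid down; it moves on an arc about the hinge line. The mirrored place on the right is as clear.
- handle (a joint): Handle angle in rad, turning clockwise seen from above: 0 when the red-tipped spoke points to the safe's front (red mark, unlocked), 1.571 at its stop, when it points to the safe's left (+y, green mark, bolts fully out); starts 0 to 0.4. Stays where it is left; turning takes about 0.2 N m.
- handle_hub (a point): Point on the handle's axis at the height of the spokes' centre lines, 32 mm above the lid's upper face (middle of the lid). Three round spokes of 12 mm diameter (14 mm at the sleeved ends) stand out from it 120 degrees apart, parallel to the lid, from the dark hub (29 mm diameter) to 61 mm from the axis; there are 25 mm of free height under them to the lid. The hub's rim is 44 mm above the lid. The turning axis is the lid's normal.
- red_spoke_tip (a point): Point on the centre line of the red-tipped spoke, 58 mm from the handle's axis. The other two spokes have black tips.
- cylinder (a joint): Travel of the brass lock cylinder in m: 0 standing out (as at the start), 0.007 fully pressed in. Needs about 3 to 5 N along the handle's axis, down, and stays where it is pushed.
- cylinder_top (a point): Centre of the top of the brass cylinder (21 mm diameter) in the middle of the handle, on its axis. It stands 10 mm above the hub's rim, 54 mm above the lid, and 3 mm above the rim when fully in.
- mug: Dark blue-grey mug, 92 x 127 x 95 mm, loose, to the right, nearest the robot; leave alone. Origin at its underside's centre.
- notes: Block of yellow sticky notes, 77 x 77 x 24 mm, loose, to the right in front; leave alone. Origin at its underside's centre.
- jar: Pale jar with black screw lid, 52 mm diameter, 70 mm high, loose, right of the safe; leave alone. Origin at its underside's centre.
- glue: Yellow glue stick with red cap, standing, 27 mm diameter, 92 mm high, loose, right of the safe; leave alone. Origin at its underside's centre.
- stapler: Blue stapler, 34 x 141 x 46 mm, loose, lying right of the safe; leave alone. Origin at its underside's centre.

How it is judged:
By the outcome, as a careful person would: the job done as asked, in the order asked, and still so for the second after the job is handed in, with the robot touching nothing.
It also fails if it takes over 51 s, if anything falls off the work surface, if the arm or the gripper's body presses on something with over 40 N, if the wrist force passes 120 N, or if a joint passes its speed limit or range.

## Working session

There is one attempt and no reset: what is moved stays moved. The work goes in short steps, Python scripts to look and compute and a tool call to move; the robot and the scene stay as the last step left them, time stands still between calls to the robot, and variables do not carry over. Pictures are saved under pics/ and viewed, at most 10 in all, crops included, and the job is handed in when it is done.

Besides the shell and the picture viewer there is one more tool, called as name(argument=value, ...), one argument or row to a line, values as JSON. send_rows: Moves the arm, as the interface text tells. Its arguments: {"type":"object","properties":{"motion":{"type":"array","items":{"type":"array","items":{"type":"number"}}}},"required":["motion"]}

```bash
ls; mkdir -p pics; cat > h.py <<'E'
import numpy as np, cv2
from bench import ctrl
def pts(c):
    h,w=c["z_map"].shape; u,v=np.meshgrid(np.arange(w),np.arange(h))
    n=cv2.undistortPoints(np.stack([u,v],-1).reshape(-1,1,2).astype(float),c["mtx"],np.array([c["k1"],0,0,0.])).reshape(h,w,2)
    z=c["z_map"]; P=np.dstack([n[...,0]*z,n[...,1]*z,z])
    return P
def world(c,T=None):
    T=c["extrinsics"] if T is None else T
    return pts(c)@T[:3,:3].T+T[:3,3]
E
python3 - <<'E'
from h import *
s=ctrl.get_obs(); print(s)
for n in ["scene","side"]:
    c=ctrl.camera(n); cv2.imwrite(f"pics/{n}0.png",c["color"][...,::-1]); np.save(f"{n}0.npy",c,allow_pickle=True)
    print(c["extrinsics"],c["mtx"],c["k1"])
E
```

```text
pics
{'time_s': 0.0, 'q': array([ 9.42704019e-01,  1.81521911e-01,  1.60801688e+00, -2.77583891e-06,
        1.35378008e+00, -2.06295053e-01]), 'dq': array([ 0.00190388,  0.00027703,  0.00029901, -0.00018877, -0.00101111,
        0.0002025 ]), 'joint_efforts': array([-6.46480039e-04, -4.44891644e+01, -3.51330721e+01, -4.01135321e-04,
        9.48612549e-03,  3.00013403e-05]), 'eef_pos': array([0.23505787, 0.52415764, 0.23039061]), 'eef_rot': array([-3.48489144e-04,  2.09338330e-01,  9.77842891e-01, -7.89627425e-04]), 'wrist_force': array([ 0.28865992,  0.5349007 , -0.07782439]), 'torque': array([ 0.02010881,  0.02137817, -0.0101774 ]), 'grasp_force': 0.0, 'opening': 0.9975118173382093}
[[-0.94273073 -0.2538306   0.21639963  0.20670134]
 [-0.33326353  0.68967459 -0.64287198  0.58466221]
 [ 0.01393525 -0.67817327 -0.73476991  0.94017487]
 [ 0.          0.          0.          1.        ]] [[489.16850451   0.         329.16830895]
 [  0.         489.16850451 234.85767125]
 [  0.           0.           1.        ]] -0.12881192715653292
[[-0.95453689 -0.24241213  0.1734811   0.26825791]
 [-0.29783327  0.7512823  -0.58895692  0.54884854]
 [ 0.01243702 -0.61384955 -0.78932506  1.05985973]
 [ 0.          0.          0.          1.        ]] [[582.03805633   0.         320.90754122]
 [  0.         582.03805633 245.51031002]
 [  0.           0.           1.        ]] 0.025732052482555126
```

View pics/scene0.png

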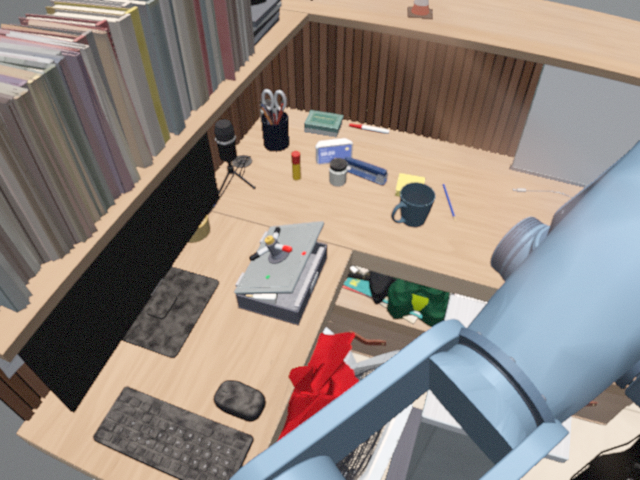

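View pics/side0.png

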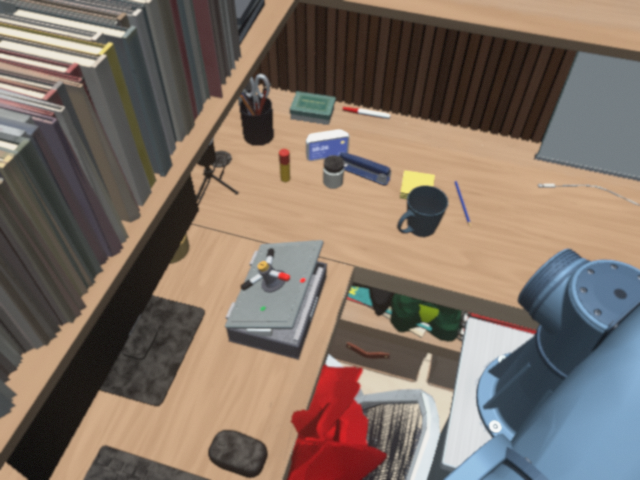

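The scene shows the safe at about (275,270), its lid open toward the robot (image right), with the red mark near (304,253) and the green near (268,277). In the side view the red mark is at (303,281), the green at (264,309), the brass cylinder at (264,267) and the red spoke tip at (284,277).

```bash
python3 - <<'E'
from h import *
for n,box in [("scene",(225,215,335,325)),("side",(215,230,335,360))]:
    c=np.load(f"{n}0.npy",allow_pickle=True).item(); W=world(c); im=c["color"]; hsv=cv2.cvtColor(im,cv2.COLOR_RGB2HSV)
    m=np.zeros(im.shape[:2],bool); x0,y0,x1,y1=box; m[y0:y1,x0:x1]=1
    m&=c["z_map"]>0
    H,S,V=[hsv[...,i].astype(int) for i in range(3)]
    g=m&(S<45)&(V>80)&(V<190)&(W[...,2]>.06)
    P=W[g]; rng=np.random.default_rng(0);best=0
    for _ in range(300):
        a=P[rng.choice(len(P),3,False)]; nn=np.cross(a[1]-a[0],a[2]-a[0]); nn/=np.linalg.norm(nn)+1e-12
        k=abs((P-a[0])@nn)<.003
        if k.sum()>best: best=k.sum();K=k
    Q=P[K]; ct=Q.mean(0); nn=np.linalg.svd(Q-ct)[2][2]; nn*=np.sign(nn[2])
    print(n,len(P),best,"plane",ct,nn,"tilt",np.arccos(nn[2]),"yaw of hinge-normal",np.arctan2(-nn[1],-nn[0]))
    # lid rect in plane via horizontal hinge direction
    hy=np.cross([0,0,1],nn); hy/=np.linalg.norm(hy); hy*=np.sign(hy[1]); hx=np.cross(hy,nn)
    a=(Q-ct)@hx; b=(Q-ct)@hy; print("extent",np.percentile(a,[.5,99.5]),np.percentile(b,[.5,99.5]),hx,hy)
    for name,mm in [("red",m&((H<6)|(H>174))&(S>150)&(V>120)),("green",m&(H>45)&(H<80)&(S>120)),("brass",m&(H>12)&(H<28)&(S>120)&(V>120))]:
        nc,lab,st,ce=cv2.connectedComponentsWithStats(mm.astype(np.uint8))
        for i in range(1,nc):
            if st[i,4]>4 :
                p=np.median(W[lab==i],0); print(name,st[i,4],ce[i].round(1),p.round(4),"h",((p-ct)@nn).round(4),"ab",((p-ct)@hx).round(4),((p-ct)@hy).round(4))
E
```

```text
scene 2493 1946 plane [ 0.53566193 -0.03182493  0.0989265 ] [0.41858323 0.01661651 0.90802641] tilt 0.43224779356464804 yaw of hinge-normal -3.1019164593462785
extent [-0.07309327  0.07892865] [-0.11823688  0.0827593 ] [ 0.9073118   0.03601758 -0.41891291] [-0.03966579  0.999213    0.        ]
red 38 [286.4 248.6] [ 0.5122 -0.0381  0.149 ] h 0.0356 ab -0.0425 -0.0053
green 5 [267.2 276.6] [0.541  0.01   0.0954] h -0.0002 ab 0.0078 0.0416
brass 42 [269.1 240. ] [ 0.5593 -0.0517  0.1446] h 0.0511 ab 0.0016 -0.0208
side 5122 4322 plane [ 0.53487756 -0.04341919  0.09926417] [0.41719108 0.01236373 0.90873469] tilt 0.43055393468796405 yaw of hinge-normal -3.111965682027307
extent [-0.06822705  0.08392861] [-0.11614284  0.09511084] [ 0.9083359   0.02691912 -0.41737425] [-0.02962264  0.99956115  0.        ]
red 55 [283.6 276.1] [ 0.5145 -0.0379  0.1492] h 0.037 ab -0.0393 0.0061
red 10 [302.5 280. ] [ 0.4827 -0.0567  0.1244] h 0.0009 ab -0.0582 -0.0117
green 9 [262.6 308.1] [0.5419 0.0113 0.0971] h 0.0016 ab 0.0087 0.0544
brass 64 [262.6 265.6] [ 0.5619 -0.0528  0.1442] h 0.052 ab 0.0055 -0.0102
```

```bash
cat >> h.py <<'E'
from scipy.spatial.transform import Rotation as Ro
def pose():
    s=ctrl.get_obs(); return np.array(s["eef_pos"]),Ro.from_quat(np.roll(s["eef_rot"],-1))
def down(az): # tool z down, tool y at azimuth az (rad)
    y=np.array([np.cos(az),np.sin(az),0]); z=np.array([0,0,-1.]); return Ro.from_matrix(np.stack([np.cross(y,z),y,z],1))
def plan(p,R,p1,R1,N,g=1):
    d=(R.inv()*R1).as_rotvec()/N; dp=(np.array(p1)-p)/N; r=np.degrees(d); out=[]
    for i in range(N):
        t=R.inv().apply(dp)*1000; out.append([*r.round(2).tolist(),*t.round(1).tolist(),g]); R=R*Ro.from_rotvec(d)
    print(str(out).replace(" ",""))
E
python3 - <<'E'
from h import *
p,R=pose(); plan(p,R,[.42,.10,.22],down(0.033),10)
E
```

```text
[[-0.01,0.0,6.39,-34.2,-31.1,1.1,1],[-0.01,0.0,6.39,-37.5,-27.1,1.1,1],[-0.01,0.0,6.39,-40.3,-22.8,1.1,1],[-0.01,0.0,6.39,-42.6,-18.2,1.1,1],[-0.01,0.0,6.39,-44.3,-13.3,1.1,1],[-0.01,0.0,6.39,-45.5,-8.3,1.1,1],[-0.01,0.0,6.39,-46.2,-3.2,1.1,1],[-0.01,0.0,6.39,-46.2,2.0,1.1,1],[-0.01,0.0,6.39,-45.7,7.1,1.0,1],[-0.01,0.0,6.39,-44.6,12.2,1.0,1]]
```

send_rows(
  motion=[
    [0,0,6.4,-34,-31,1,1],
    [0,0,6.4,-37,-27,1,1],
    [0,0,6.4,-40,-23,1,1],
    [0,0,6.4,-43,-18,1,1],
    [0,0,6.4,-44,-13,1,1],
    [0,0,6.4,-45,-8,1,1],
    [0,0,6.4,-46,-3,1,1],
    [0,0,6.4,-46,2,1,1],
    [0,0,6.4,-46,7,1,1],
    [0,0,6.4,-45,12,1,1],
  ],
)

```text
time_s: 1.1
eef_pos: [0.4196, 0.0997, 0.2212]
eef_rot: [0.0, 0.697, 0.717, 0.0]
wrist_force: [1.4, -0.5, 0.7]
opening: 0.001
grasp_force: 0.0
```

```bash
python3 - <<'E'
from h import *
p,R=pose(); s=ctrl.get_obs(); print(p,R.as_matrix().round(3),s["q"],s["dq"],s["opening"]); plan(p,R,[.487,.026,.16],down(0.033),4)
c=ctrl.camera("scene");W=world(c)
m=(W[...,2]>.25)&(W[...,0]<.6)&(c["z_map"]>0)&(abs(W[...,1]-p[1])<.2); print("arm pts above .25: max x by height")
for z in np.arange(.2,.6,.05):
    k=(W[...,2]>z)&(W[...,2]<z+.05)&(W[...,0]<.6)&(W[...,0]>.2)&(abs(W[...,1]-p[1])<.2)&(c["z_map"]>0)
    if k.sum(): print(round(z,2),k.sum(),np.percentile(W[k][:,0],99)-p[0])
cv2.imwrite("pics/s1.png",c["color"][...,::-1])
E
```

```text
[0.41957542 0.09969719 0.22117557] [[-0.027  1.     0.   ]
 [ 1.     0.027  0.   ]
 [ 0.     0.    -1.   ]] [-4.34592803e-02 -1.46547638e-01  1.96043304e+00  1.02603443e-04
  1.32757484e+00 -7.08375897e-02] [-1.04292202  0.15975747 -0.1199458   0.00209117 -0.04867138  0.075648  ] 0.0005854768962784604
[[0.0,-0.0,-0.08,-18.9,16.3,15.3,1],[0.0,-0.0,-0.08,-18.9,16.3,15.3,1],[0.0,-0.0,-0.08,-18.9,16.3,15.3,1],[0.0,-0.0,-0.08,-18.9,16.3,15.3,1]]
arm pts above .25: max x by height
0.2 131 0.010893593518528921
0.25 678 0.0467501191186121
0.3 857 0.057386529263715624
0.35 1107 0.027855121368310087
0.4 1016 0.029020288789553983
0.45 579 0.02964163554791277
0.5 3443 0.04248136409425057
0.55 10886 0.031843938379144954
```

View pics/s1.png

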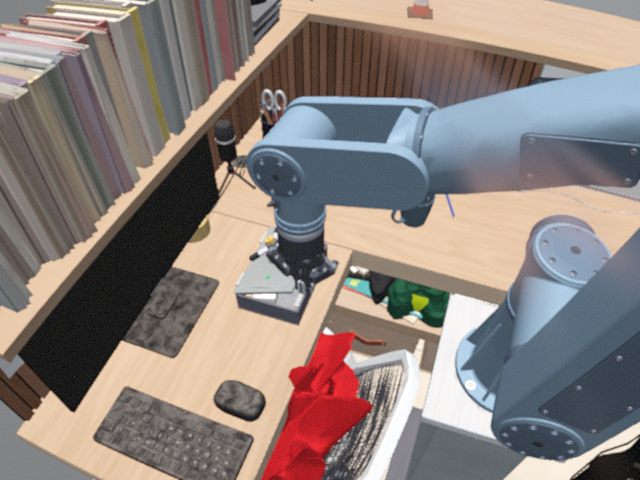

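The arm is vertical over the safe's front left, with the wrist about 5 cm ahead of the TCP, so it clears the shelf for x ≤ 0.54.

send_rows(
  motion=[
    [0,0,0,-19,16,15,1],
    [0,0,0,-19,16,15,1],
    [0,0,0,-19,16,15,1],
    [0,0,0,-18,17,15,1],
    [0,0,0,0,0,10,1],
    [0,0,0,0,0,10,1],
    [0,0,0,0,0,10,1],
    [0,0,0,0,0,10,1],
    [0,0,0,0,0,5,1],
    [0,0,0,0,-1,5,1],
  ],
)

```text
time_s: 2.15
eef_pos: [0.4858, 0.029, 0.1114]
eef_rot: [0.0, 0.695, 0.719, 0.0]
wrist_force: [-1.6, 1.3, 3.1]
opening: 0.004
grasp_force: 1.3
```

send_rows(
  motion=[
    [0,0,0,0,-2,5,1],
    [0,0,0,0,-1,5,1],
    [0,0,0,0,-1,5,1],
    [0,0,0,0,-1,5,1],
    [0,0,0,0,-1,5,1],
    [0,0,0,0,-1,5,1],
    [0,0,0,0,-1,5,1],
    [0,0,0,0,0,4,1],
    [0,0,0,0,0,3,1],
    [0,0,0,0,0,2,1],
  ],
)

```text
time_s: 3.15
eef_pos: [0.4778, 0.0282, 0.067]
eef_rot: [0.0, 0.696, 0.718, -0.0]
wrist_force: [0.8, 0.8, 2.6]
opening: -0.003
grasp_force: 1.1
```

send_rows(
  motion=[
    [0,0,0,0,0,1,1],
    [0,0,0,0,0,1,1],
    [0,0,0,0,0,1,1],
    [0,0,0,0,0,0,1],
    [0,0,0,0,0,0,1],
    [0,0,0,0,0,0,1],
    [0,0,0,0,0,0,1],
    [0,0,0,0,0,0,1],
    [0,0,0,0,0,0,1],
    [0,0,0,0,0,0,1],
  ],
)

```text
time_s: 4.15
eef_pos: [0.4779, 0.0282, 0.065]
eef_rot: [0.0, 0.696, 0.718, -0.0]
wrist_force: [-3.0, 0.5, 8.4]
opening: -0.002
grasp_force: 4.3
```

send_rows(
  motion=[
    [0,0,0,0,0,1,1],
    [0,0,0,0,0,1,1],
    [0,0,0,0,0,0,1],
    [0,0,0,0,0,0,1],
    [0,0,0,0,0,-10,1],
    [0,0,0,0,0,-40,1],
    [0,0,0,-10,-15,-40,1],
    [0,0,0,-20,-20,-30,1],
    [0,0,0,-20,-20,0,1],
    [0,0,0,0,0,0,1],
  ],
)

```text
time_s: 5.15
eef_pos: [0.4232, -0.0249, 0.1831]
eef_rot: [0.001, 0.696, 0.718, -0.0]
wrist_force: [-0.2, -0.3, -0.9]
opening: 0.002
grasp_force: 0.0
```

```bash
cat > look.py <<'E'
from h import *
import sys
p,R=pose(); print(p)
for n in ["scene","side","wrist"]:
    c=ctrl.camera(n); T=None
    if n=="wrist":
        T=np.eye(4);T[:3,:3]=R.as_matrix();T[:3,3]=p;T=T@c["hand_eye"]
    W=world(c,T); im=c["color"]; cv2.imwrite(f"pics/{n}_{sys.argv[1]}.png",im[...,::-1]); hsv=cv2.cvtColor(im,cv2.COLOR_RGB2HSV)
    H,S,V=[hsv[...,i].astype(int) for i in range(3)]
    m=(c["z_map"]>0)&(abs(W[...,0]-.532)<.09)&(abs(W[...,1]+.054)<.12)&(W[...,2]>.05)&(W[...,2]<.14)
    L=m&(S<45)&(V>80)&(V<200)&(W[...,2]<.075); 
    if L.sum()>50:
        print(n,"lid",L.sum(),"z",np.percentile(W[L][:,2],[5,50,95]).round(4))
        r=cv2.minAreaRect((W[L][:,:2]*1000).astype(np.float32)); print("rect",r)
    for name,mm in [("red",m&((H<6)|(H>174))&(S>150)&(V>100)),("green",m&(H>45)&(H<85)&(S>100)),("brass",m&(H>12)&(H<28)&(S>100)&(V>100))]:
        nc,lab,st,ce=cv2.connectedComponentsWithStats(mm.astype(np.uint8))
        for i in range(1,nc):
            if st[i,4]>4: print(n,name,st[i,4],ce[i].round(1),W[lab==i].mean(0).round(4),"span",np.ptp(W[lab==i],0).round(3))
E
python3 look.py a
```

```text
[ 0.42320895 -0.02494941  0.18307987]
scene lid 4095 z [0.0611 0.0648 0.0682]
rect ((536.3672485351562, -55.35986328125), (160.3087921142578, 215.01806640625), 1.8115427494049072)
scene red 38 [298.2 265.3] [ 0.4876 -0.0396  0.101 ] span [0.02  0.011 0.011]
scene green 10 [271.5 286.2] [0.5327 0.0101 0.0658] span [0.008 0.01  0.006]
scene brass 56 [281.3 250.7] [ 0.5331 -0.0537  0.1169] span [0.021 0.022 0.014]
side lid 5490 z [0.06   0.0638 0.0674]
rect ((538.3021850585938, -55.55370330810547), (159.14581298828125, 218.35726928710938), 1.570536732673645)
side red 52 [296.6 293. ] [ 0.4895 -0.0397  0.1004] span [0.019 0.016 0.01 ]
side red 7 [309.  298.3] [ 0.4694 -0.0565  0.066 ] span [0.005 0.006 0.006]
side green 17 [267.1 317.6] [0.5343 0.0109 0.0649] span [0.009 0.008 0.006]
side brass 77 [276.6 277. ] [ 0.5353 -0.0536  0.116 ] span [0.019 0.021 0.012]
wrist lid 40169 z [0.0638 0.0654 0.0669]
rect ((538.6522827148438, -57.868675231933594), (159.97906494140625, 212.70480346679688), 1.679150104522705)
wrist red 726 [421.5 279.6] [ 0.4889 -0.0428  0.1021] span [0.025 0.017 0.009]
wrist red 146 [380.2 282.4] [ 0.4692 -0.0596  0.0666] span [0.01  0.01  0.005]
wrist green 206 [479.5 194.2] [0.5337 0.0083 0.0666] span [0.011 0.011 0.004]
wrist brass 793 [501.2 313.9] [ 0.5357 -0.058   0.1175] span [0.052 0.049 0.056]
```

View pics/wrist_a.png

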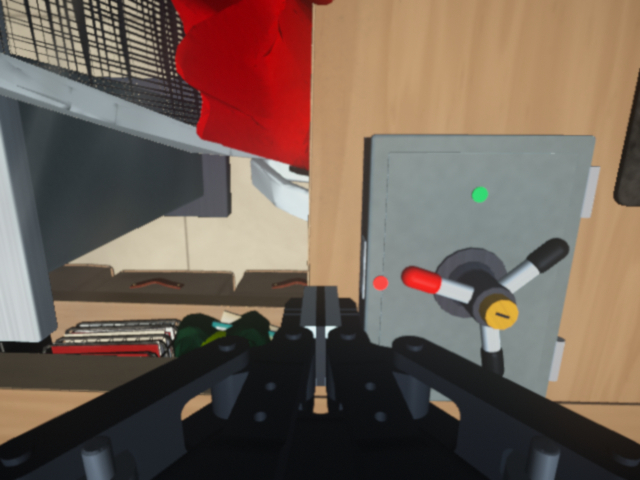

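Picture: lid shut (face at z≈0.065), red tip at (421,280), green mark (480,194), brass (501,314). Axis ≈ (0.534, -0.055), handle ≈ 0.34 rad.

```bash
python3 - <<'E'
from h import *
p,R=pose(); a=np.radians(-18); plan(p,R,[.482,-.070,.15],down(a),4); plan(np.array([.482,-.07,.15]),down(a),[.482,-.07,.085],down(a),4)
E
```

```text
[[-0.01,-0.0,4.95,-12.1,14.1,8.0,1],[-0.01,-0.0,4.95,-10.9,15.0,8.0,1],[-0.01,-0.0,4.95,-9.5,15.9,8.0,1],[-0.01,-0.0,4.95,-8.1,16.7,8.0,1]]
[[0.0,0.0,0.0,0.0,0.0,16.2,1],[0.0,0.0,0.0,0.0,0.0,16.2,1],[0.0,0.0,0.0,0.0,0.0,16.2,1],[0.0,0.0,0.0,0.0,0.0,16.2,1]]
```

send_rows(
  motion=[
    [0,0,5,-12,14,8,1],
    [0,0,5,-11,15,8,1],
    [0,0,5,-9.5,16,8,1],
    [0,0,5,-8,17,9,1],
    [0,0,0,0,0,5,1],
    [0,0,0,0,0,12,1],
    [0,0,0,0,0,12,1],
    [0,0,0,0,0,12,1],
    [0,0,0,0,0,12,1],
    [0,0,0,0,0,12,1],
  ],
)

```text
time_s: 6.3
eef_pos: [0.482, -0.0698, 0.0832]
eef_rot: [-0.0, 0.81, 0.587, -0.0]
wrist_force: [-0.2, -0.1, 0.9]
opening: -0.002
grasp_force: 0.0
```

Now approach 12 mm, then start the arc.

send_rows(
  motion=[
    [0,0,0,5,0,0,1],
    [0,0,0,4,0,0,1],
    [0,0,0,3,0,0,1],
    [0,0,3.5,2.8,-1,0,1],
    [0,0,3.5,2.8,-1,0,1],
    [0,0,3.5,2.8,-1,0,1],
    [0,0,3.5,2.8,-1,0,1],
    [0,0,3.5,2.8,-1,0,1],
    [0,0,3.5,2.8,-1,0,1],
    [0,0,3.5,2.8,-1,0,1],
  ],
)

```text
time_s: 7.3
eef_pos: [0.489, -0.0385, 0.0845]
eef_rot: [0.0, 0.916, 0.4, -0.001]
wrist_force: [-2.6, -3.5, -1.6]
opening: 0.0
grasp_force: 1.9
```

send_rows(
  motion=[
    [0,0,3.5,2.8,-1,0,1],
    [0,0,3.5,2.8,-1,0,1],
    [0,0,3.5,2.8,-1,0,1],
    [0,0,3.5,2.8,-1,0,1],
    [0,0,3.5,2.8,-1,0,1],
    [0,0,3.5,2.8,-1,0,1],
    [0,0,3.5,2.8,-1,0,1],
    [0,0,3.5,2.8,-1,0,1],
    [0,0,3.5,2.8,-1,0,1],
    [0,0,3.5,2.8,-1,0,1],
  ],
)

```text
time_s: 8.3
eef_pos: [0.5069, -0.015, 0.0844]
eef_rot: [-0.0, 0.994, 0.106, -0.001]
wrist_force: [-3.7, 0.4, 0.2]
opening: -0.006
grasp_force: 1.9
```

send_rows(
  motion=[
    [0,0,3.5,2.8,-1,0,1],
    [0,0,3.5,2.8,-1,0,1],
    [0,0,3,2.5,-1,0,1],
    [0,0,0,0.5,0,0,1],
    [0,0,0,0.5,0,0,1],
    [0,0,0,0.5,0,0,1],
    [0,0,0,0.5,0,0,1],
    [0,0,0,0,0,0,1],
    [0,0,0,0,0,0,1],
    [0,0,0,0,0,0,1],
  ],
)

```text
time_s: 9.3
eef_pos: [0.5167, -0.0106, 0.0843]
eef_rot: [-0.0, 1.0, 0.021, -0.0]
wrist_force: [-4.9, 2.2, 0.8]
opening: 0.001
grasp_force: 2.0
```

send_rows(
  motion=[
    [0,0,0,0.5,0,0,1],
    [0,0,0,0.5,0,0,1],
    [0,0,0,0.5,0,0,1],
    [0,0,0,0.5,0,0,1],
    [0,0,0,0,0,0,1],
    [0,0,0,0,0,0,1],
    [0,0,0,0,0,0,1],
    [0,0,0,0,0,0,1],
    [0,0,0,0,0,0,1],
    [0,0,0,0,0,0,1],
  ],
)

```text
time_s: 10.3
eef_pos: [0.5173, -0.0105, 0.0841]
eef_rot: [-0.001, 1.0, 0.021, -0.002]
wrist_force: [-10.3, 2.7, 5.4]
opening: 0.0
grasp_force: 4.9
```

At the stop, by the force rise. A touch more, then back off and up.

send_rows(
  motion=[
    [0,0,0,0.5,0,0,1],
    [0,0,0,0.5,0,0,1],
    [0,0,0,0,0,0,1],
    [0,0,0,0,0,0,1],
    [0,0,0,-8,0,0,1],
    [0,0,0,-12,0,0,1],
    [0,0,0,0,0,-30,1],
    [0,0,0,0,0,-40,1],
    [0,0,0,-40,0,-30,1],
    [0,0,0,-40,0,0,1],
  ],
)

```text
time_s: 11.3
eef_pos: [0.4235, -0.0165, 0.1892]
eef_rot: [0.002, 1.0, 0.021, 0.005]
wrist_force: [0.2, -0.3, 1.3]
opening: 0.0
grasp_force: 0.0
```

```bash
python3 look.py b; python3 - <<'E'
from h import *
p,R=pose(); print(p, R.as_matrix().round(3))
a=cv2.imread("pics/side_b.png")[220:370,200:360]; b=cv2.imread("pics/wrist_b.png")
a=cv2.resize(a,(427,400),interpolation=cv2.INTER_CUBIC); b=cv2.resize(b,(373,280)); b=cv2.copyMakeBorder(b,0,120,0,0,cv2.BORDER_CONSTANT)
cv2.imwrite("pics/b.png",np.hstack([a,b]))
E
```

```text
[ 0.42348021 -0.01651193  0.18917947]
scene lid 3930 z [0.0611 0.0649 0.0682]
rect ((536.4619140625, -56.31993103027344), (160.0155487060547, 218.52293395996094), 1.7247620820999146)
scene red 46 [273.9 271. ] [ 0.5312 -0.006   0.1015] span [0.011 0.022 0.01 ]
scene green 9 [271.7 286.1] [0.5328 0.0091 0.0649] span [0.007 0.006 0.005]
scene brass 56 [281.5 250.7] [ 0.5327 -0.054   0.1167] span [0.019 0.022 0.011]
side lid 5781 z [0.06   0.0638 0.0674]
rect ((538.8799438476562, -55.037872314453125), (159.3748016357422, 219.0113525390625), 1.530918002128601)
side red 60 [269.4 301. ] [ 0.5334 -0.0056  0.1012] span [0.011 0.023 0.011]
side red 7 [309.  298.3] [ 0.4696 -0.0573  0.0646] span [0.005 0.005 0.002]
side green 17 [267.1 317.6] [0.5343 0.0108 0.0647] span [0.008 0.01  0.008]
side brass 76 [276.8 277. ] [ 0.5349 -0.0537  0.1162] span [0.018 0.02  0.013]
wrist lid 48550 z [0.0683 0.07   0.0719]
rect ((523.49169921875, -58.981048583984375), (112.82127380371094, 213.85916137695312), 1.6185051202774048)
wrist red 1078 [317.9  45.8] [ 0.5411 -0.0106  0.107 ] span [0.013 0.024 0.009]
wrist red 182 [386.1 163.9] [ 0.4774 -0.0602  0.0708] span [0.01  0.01  0.003]
wrist green 257 [289.1  57.2] [0.5419 0.008  0.0713] span [0.011 0.012 0.033]
wrist brass 1346 [411.2  38. ] [ 0.5431 -0.0581  0.1231] span [0.031 0.033 0.056]
[ 0.4195697  -0.01529758  0.18505702] [[ 0.999  0.041  0.003]
 [ 0.041 -0.999 -0.001]
 [ 0.003  0.001 -1.   ]]
```

View pics/b.png

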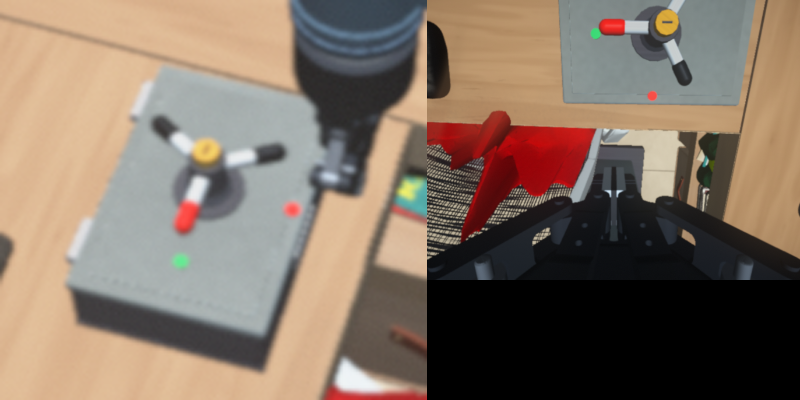

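The red spoke now points at the green mark: direction off the safe's left by under 0.01 rad. Next the cylinder at about (0.535, -0.056).

send_rows(
  motion=[
    [0,0,0,23,9,0,1],
    [0,0,0,23,9,0,1],
    [0,0,0,23,9,0,1],
    [0,0,0,23,9,0,1],
    [0,0,0,22,9,10,1],
    [0,0,0,0,0,15,1],
    [0,0,0,0,0,15,1],
    [0,0,0,0,0,15,1],
    [0,0,0,0,0,5,1],
    [0,0,0,0,0,0,1],
  ],
)

```text
time_s: 12.45
eef_pos: [0.5363, -0.0555, 0.1235]
eef_rot: [-0.0, 1.0, 0.02, -0.0]
wrist_force: [-1.0, 0.2, 0.9]
opening: 0.001
grasp_force: 0.0
```

send_rows(
  motion=[
    [0,0,0,-1,0,2,1],
    [0,0,0,0,0,1.5,1],
    [0,0,0,0,0,1.5,1],
    [0,0,0,0,0,1,1],
    [0,0,0,0,0,1,1],
    [0,0,0,0,0,1,1],
    [0,0,0,0,0,1,1],
    [0,0,0,0,0,1,1],
    [0,0,0,0,0,0,1],
    [0,0,0,0,0,0,1],
  ],
)

```text
time_s: 13.45
eef_pos: [0.5353, -0.0556, 0.1143]
eef_rot: [0.0, 1.0, 0.02, 0.0]
wrist_force: [1.1, -0.2, 2.0]
opening: 0.001
grasp_force: 0.8
```

send_rows(
  motion=[
    [0,0,0,0,0,1,1],
    [0,0,0,0,0,1,1],
    [0,0,0,0,0,1,1],
    [0,0,0,0,0,1,1],
    [0,0,0,0,0,0.5,1],
    [0,0,0,0,0,0,1],
    [0,0,0,0,0,0,1],
    [0,0,0,0,0,0,1],
    [0,0,0,0,0,0,1],
    [0,0,0,0,0,0,1],
  ],
)

```text
time_s: 14.45
eef_pos: [0.5354, -0.0556, 0.1118]
eef_rot: [0.0, 1.0, 0.021, 0.0]
wrist_force: [-5.2, 0.8, 17.8]
opening: -0.0
grasp_force: 8.8
```

At z = 0.112 with 18 N the cylinder is on its stop. Now lift off and retreat.

send_rows(
  motion=[
    [0,0,0,0,0,-15,1],
    [0,0,0,0,0,-40,1],
    [0,0,0,-30,0,-20,1],
    [0,0,0,-40,0,0,1],
    [0,0,0,-40,0,0,1],
    [0,0,0,-40,-30,0,1],
    [0,0,0,0,-40,0,1],
    [0,0,0,0,-40,0,1],
    [0,0,0,0,0,0,1],
    [0,0,0,0,0,0,1],
  ],
)

```text
time_s: 15.45
eef_pos: [0.3801, 0.0489, 0.1844]
eef_rot: [0.0, 1.0, 0.022, -0.0]
wrist_force: [-0.4, 0.4, 0.2]
opening: 0.003
grasp_force: 0.0
```

```bash
python3 look.py c; python3 -c "
import cv2,numpy as np
a=cv2.imread('pics/side_c.png')[220:370,200:360]; cv2.imwrite('pics/c.png',cv2.resize(a,(640,600),interpolation=cv2.INTER_CUBIC))"
```

```text
[0.38010652 0.04894619 0.184428  ]
scene lid 3328 z [0.0608 0.0649 0.0683]
rect ((536.2037353515625, -54.09761047363281), (159.84877014160156, 213.96163940429688), 1.7491282224655151)
scene red 45 [273.9 271.1] [ 0.5312 -0.0058  0.1014] span [0.011 0.02  0.01 ]
scene green 9 [271.7 286.1] [0.5323 0.01   0.0662] span [0.009 0.007 0.004]
scene brass 48 [281.5 251.9] [ 0.5336 -0.0551  0.1111] span [0.017 0.02  0.007]
side lid 5804 z [0.0601 0.0638 0.0674]
rect ((538.2742919921875, -55.56951141357422), (158.86135864257812, 216.39573669433594), 1.310561180114746)
side red 59 [269.4 300.9] [ 0.5335 -0.0061  0.1007] span [0.01  0.023 0.011]
side red 7 [309.  298.3] [ 0.4694 -0.0565  0.0659] span [0.006 0.009 0.008]
side green 17 [267.1 317.6] [0.5343 0.0108 0.0647] span [0.009 0.008 0.006]
side brass 74 [277.  278.3] [ 0.5353 -0.055   0.1098] span [0.019 0.021 0.009]
wrist lid 35914 z [0.0627 0.0643 0.0661]
rect ((498.44256591796875, -55.71699523925781), (78.42158508300781, 213.01097106933594), 1.9175504446029663)
wrist red 210 [484.5 111.3] [ 0.4699 -0.0566  0.0656] span [0.01  0.011 0.004]
wrist green 89 [391.2   2.4] [0.5309 0.0114 0.0654] span [0.004 0.01  0.004]
```

View pics/c.png

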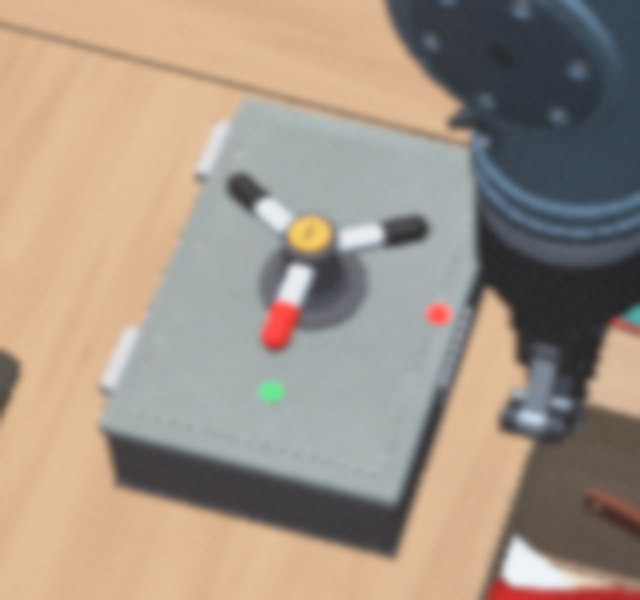

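The picture shows the lid shut, the red spoke (278,325) pointing at the green mark (271,391), and the brass cylinder sunk about 6–7 mm. The hand is clear.

```bash
python3 -c "
from bench import ctrl; print(ctrl.hand_in())"
```

```text
the job is handed in; nothing more can be done
None
```

The safe is locked and the job is handed in: lid shut, red spoke turned to its stop at the green mark, lock cylinder pressed fully in, hand withdrawn, about 16 s used.

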